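# Rock the ball feeder's gate over to the empty tray

### The arm

A 6-joint arm with a two-finger parallel gripper is mounted at the origin on the work surface. World frame = base frame: x ahead of the robot, y to its left, z up, the work surface at z = 0. Lengths are in m, angles in rad, forces in N, time in s.
With the tool pointing down it reaches from about 0.375 to 0.9 m from the base axis. Payload 3.1 kg.
Tool frame: the origin (TCP) lies between the finger pads; the fingertips stand 22 mm ahead of it and the grasp point (between the pads) lies 3 mm ahead of it; z points along the fingers, y is the line along which they close (so a half turn about z gives the same grasp; the last joint's range is limited). The gripper opens to 87 mm and grips with 3 to 60 N. Pads are 19 mm wide; open, the fingers measure 117 mm over their backs; the gripper's body (75 mm by 190 mm) begins 51 mm behind the grasp point.
Start: joints at [1.002, 0.527, 1.433, -0, 1.181, -0.178], TCP at [0.237, 0.578, 0.245] pointing down, gripper open.
Joint ranges: [-3.08, 3.08], [-0.75, 2.2], [0.22, 2.44], [-1.43, 4.57], [0, 2.65], [-2.85, 2.85]. Speed limits (rad/s): [2.79, 2.79, 3.14, 3.14, 3.14, 3.14].

### API

Orientations are given as a unit quaternion [x, y, z, w].
In Python, from rig import get_obs, camera, get_calibration, hand_in, cut_out gives the robot as it stands.
- The arm moves only by the shell command python3 -m inch 'ROWS' [OPENING] [FORCE]. ROWS is JSON, one flat list of numbers, 6 for each row, row after row: the shift along the tool's x, y, z scaled (see below), then the turn, a rotation vector about the tool's x, y, z scaled (see below). A call has 1 to 20 rows; each row is the pose to reach, as a shift and turn from the pose commanded when the call began, along the tool's axes at that moment; what a row does not reach only later rows make up. The controller multiplies each number of a shift by 0.08 m and each number of a turn by 90 degrees. A row lasts 1/12 s, in which the tool goes at most 41.7 mm and 7.16 degrees, less where a joint would pass 70% of its speed; a pose out of reach is approached as far as the arm can. A call with a number of a shift or a turn outside -1 to 1 is refused whole. A call with a gripper value outside its range is refused whole. OPENING is the finger opening in mm, from 0 to 87, set as the call begins (- or left out, the last holds). The fingers move at their own pace and stop on an object; FORCE is the grip in N (left out, the last holds). Time passes only in rows, so rows that repeat a pose let the fingers close. It gives the time, the measured TCP pose, the force, the opening and the grip force at its end, in the units of the state.
- get_obs(): the state, without advancing time (a new reading comes with each control period).
- camera(name): name is "scene" or "top"; returns the picture (400x640x3 uint8, red, green, blue); there is no depth.
- get_calibration(name): a dict with "vertical_fov" (degrees; the focal length in pixels is half the picture's height over the tangent of half this angle, whatever the lens; pixels are square), "cx", "cy" (the principal point, pixels), "D" ([k1, k2, p1, p2, k3] as OpenCV has them; the pictures are not rectified), "T" (4x4, takes a point from camera to world coordinates). Camera axes: x right, y down, z forward; pixel columns grow to the right and rows downward; lengths in m; the calibration is good to about 2 mm. A picture is of the moment at which its call begins. get_calibration takes no time and is no camera call.
- hand_in(): hands the job in; it is judged then, once.
Trained networks look in the newest picture that a camera, given by its name, has taken for a name from the list of things; names that differ only in an ending like _2 or _b are one class to them, and where a whole thing is asked for, a point or a joint stands for the part that bears it (a point fixed in the world has none). Each returns a list of dicts, best first, with "conf" (0 to 1); they miss things now and then, are a little off and sometimes report something else, mostly with a low value. They report only what shows in the picture. A call takes as long as a camera call. They do not tell look-alikes from the thing itself.
- cut_out(camera, thing): "region" (400x640 bool, what is visible of it) and "bbox" ([left, top, right, bottom] in pixels, round what is visible of it).
The state is a dict: "time": time; "q": joint angles; "joint_velocities": joint speeds; "joint_torque": joint torques, N m; "position": TCP position; "tool_rot": TCP orientation; "ft_force": force on the tool from outside, world axes, zero at the start; "moment": the same for the moment, N m; "grip_width": finger opening in m; "grip_force": force on a finger pad.
Only numpy, scipy, OpenCV 4.12 (cv2) and the standard library are available. Lean on these libraries where they do the work, as an engineer would, in place of code of your own. Each camera call takes 0.05 s, during which the arm holds its last target. There are 200 camera calls.

### The job

With your fingertips only, push the empty tray along its guides until it stands fully home against the feeder, under the shut left chute. Then press down the raised right end of the seesaw gate so that it rocks right over and stays there, and the three waiting balls run down the left chute into that tray. Pick nothing up, do not touch the balls, keep the trays flat, and leave the full tray and the things around the feeder where they are.

Things in the scene. Friction and masses are not known exactly. Their poses are not given: they have to be found in the camera images.
- feeder: Fixed bench-top ball feeder. Origin: underside of its base plate, midway between its two lanes; +x away from the robot, +y to the robot's left, z up; yaw within 0.25 rad. Base plate x -200 to +120, y +-120, 6 mm thick. White housing x -30 to +110, y +-100, 50 mm high. Two steel chutes at y = +65 (left, shut by the gate, holds three balls) and y = -65 (right, open, empty).
- left_stop (a point): Point on the housing's front face (feeder x = -30 mm, y = 65), 22 mm above the bench, against which the left tray is fully home. From here two guide ribs, 6 mm high and 74 mm apart, run on the plate towards the robot (to feeder x = -200); the tray slides between them along feeder x.
- left_lip (a point): Outlet of the left chute: middle of its floor's edge, feeder (-45, 65) mm, 55 mm above the bench. The chutes are 30 mm wide over all with walls 22 mm higher than the floor; the floor rises at 10 deg away from the robot to 82 mm above the bench at the rear.
- gate_pivot (a point): Pivot of the seesaw gate, feeder (-20, 0, 108) mm; the axis is level along feeder x. The gate is an aluminium bar 224 mm long (across the chutes), 16 wide, 8 thick, a blade hanging into each chute, a black pad on each end, and on its middle a lying steel cylinder (28 mm thick, 46 long) that tops out 40 mm above the pivot. Two 22 mm wide posts carry it.
- gate (a joint): Tilt of the gate, rad. +0.22 (start): left end down, its blade shuts the left chute, right end up. -0.22: rocked over, right end down, left chute open. Top-heavy: once past 0 it falls over by itself and stays against its stop. Under 2 N on an end pad moves it; the stops at +-0.22 are firm.
- gate_right_pad (a point): Centre of the top face of the black press pad (34 mm along feeder x, 28 along y) on the gate's right end, 98 mm right of the pivot. Raised at the start, about 141 mm above the bench; pressed right down (gate -0.22) it is about 98 mm above the bench. Free space below it.
- gate_left_pad (a point): The same kind of pad on the left end of the gate, low at the start.
- tray_empty: Empty loose steel tray, open on top, 90 (x) x 70 (y) x 32 mm high, walls 3 mm, 0.14 to 0.28 kg, in the left lane on the plate. Origin: centre of its underside; axes about as the feeder's. It starts pulled out 33 to 70 mm towards the robot; home is origin at feeder (-75, 65, 6) mm, reached by pushing the wall facing the robot (2 to 5 N).
- tray_full: The same kind of tray, already home in the right lane (origin at feeder (-76, -65, 6) mm), with three balls in it; to be left alone.
- ball0_center (a point): Centre of a white ceramic ball, 20 mm diameter, 25 g, one of the three waiting in the left chute (number 1 from the gate).
- ball1_center (a point): Centre of a white ceramic ball, 20 mm diameter, 25 g, one of the three waiting in the left chute (number 2 from the gate).
- ball2_center (a point): Centre of a white ceramic ball, 20 mm diameter, 25 g, one of the three waiting in the left chute (number 3 from the gate).
- done0_center (a point): Centre of a like ball that lies in the full tray.
- done1_center (a point): Centre of a like ball that lies in the full tray.
- done2_center (a point): Centre of a like ball that lies in the full tray.
- bur_stand: Bystander: round black stand, 48 mm diameter, 30 mm high, with burs standing in it to 60 mm; origin centre of underside.
- pot: Bystander: glass jar with white cap, 50 mm diameter, 45 mm high; origin centre of underside.
- brush: Bystander: brush 160 mm long lying on the bench left of the feeder; origin at its middle, underside.
Not all that is in view belongs to the job. Leave any brown, green or purple look-alike of the tray_empty alone.

How it is judged:
On the way, in this order (a step that is already met when the one before it is completed fails the run):
1. the empty tray is fully home while the gate still shuts the left chute (x of tray_empty in the frame of feeder above -0.083 m and value of joint gate above 0.15 rad), for 0.2 s.
2. the gate is rocked over, with the tray home (x of tray_empty in the frame of feeder above -0.085 m and value of joint gate below -0.18 rad), for 0.2 s.
At the end, for the whole second after the job is handed in: The gate is rocked over (below -0.18 rad), the formerly empty tray stands home on the plate (within 10 mm of the stop) with all three waiting balls in it, the full tray still has its three balls and the bystanders are within 20 mm of their places, the trays at rest (all of step 2 and x of ball0_center in the frame of tray_empty between -0.043 and 0.043 m and y of ball0_center in the frame of tray_empty between -0.033 and 0.033 m and z of ball0_center in the frame of tray_empty between 0 and 0.034 m and x of ball1_center in the frame of tray_empty between -0.043 and 0.043 m and y of ball1_center in the frame of tray_empty between -0.033 and 0.033 m and z of ball1_center in the frame of tray_empty between 0 and 0.034 m and x of ball2_center in the frame of tray_empty between -0.043 and 0.043 m and y of ball2_center in the frame of tray_empty between -0.033 and 0.033 m and z of ball2_center in the frame of tray_empty between 0 and 0.034 m and x of done0_center in the frame of tray_full between -0.043 and 0.043 m and y of done0_center in the frame of tray_full between -0.033 and 0.033 m and z of done0_center in the frame of tray_full between 0 and 0.034 m and x of done1_center in the frame of tray_full between -0.043 and 0.043 m and y of done1_center in the frame of tray_full between -0.033 and 0.033 m and z of done1_center in the frame of tray_full between 0 and 0.034 m and x of done2_center in the frame of tray_full between -0.043 and 0.043 m and y of done2_center in the frame of tray_full between -0.033 and 0.033 m and z of done2_center in the frame of tray_full between 0 and 0.034 m and linear speed of each of tray_empty, tray_full below 0.02 m/s and height (world z) of each of tray_empty, tray_full below 0.012 m and distance of each of tray_full, bur_stand, pot, brush from where it was at the start of the episode below 0.02 m); the robot touches nothing.
It fails at once if a tray is lifted (over 14 mm) or tipped (over 0.25 rad) (height (world z) of any of tray_empty, tray_full above 0.02 m or angle between any of tray_empty, tray_full's own z axis and vertical above 0.25 rad).
It fails at once if the gate is rocked past its middle while the empty tray is not home (value of joint gate below 0 rad and not (x of tray_empty in the frame of feeder above -0.09 m)).
It fails at once if the fingers touch a ball (contact force between the fingers and ball0 above 0.3 N or contact force between the fingers and ball1 above 0.3 N or contact force between the fingers and ball2 above 0.3 N or contact force between the fingers and done0 above 0.3 N or contact force between the fingers and done1 above 0.3 N or contact force between the fingers and done2 above 0.3 N).
It fails at once if the full tray or a bystander is moved (over 20 mm) or lifted (distance of any of bur_stand, pot, brush, tray_full from where it was at the start of the episode above 0.02 m).
It also fails if it takes over 40 s, if anything falls off the work surface, if the arm or the gripper's body presses on something with over 40 N, if the wrist force passes 120 N, or if a joint passes its speed limit or range.

## Working session

There is one attempt and no reset: what is moved stays moved. The work goes in short steps, Python scripts to look and compute and a shell command to move; the robot and the scene stay as the last step left them, time stands still between calls to the robot, and variables do not carry over. Pictures are saved under pics/ and viewed, at most 10 in all, crops included, and the job is handed in when it is done.

```bash
mkdir -p pics; python3 - <<'E'
from rig import *
import cv2,numpy as np
for n in("scene","top"):
    im=camera(n); cv2.imwrite(f"pics/{n}0.png",im[:,:,::-1])
    c=get_calibration(n); print(n,c["vertical_fov"],c["cx"],c["cy"],c["D"],np.round(c["T"],3).tolist())
    for t in("feeder","tray_empty","tray_full","gate_right_pad","gate_left_pad","ball0_center","gate","bur_stand","pot"):
        print(t,[(round(d["conf"],2),[int(v) for v in d["bbox"]],np.round(np.argwhere(d["region"]).mean(0)[::-1],1).tolist()) for d in cut_out(n,t)])
o=get_obs();print(o["time"],o["position"],o["tool_rot"])
E
```

```text
scene 43.39551815448284 320.9318006008356 197.71698077213614 [-0.07028662  0.          0.          0.          0.        ] [[-0.881, 0.313, -0.354, 0.98], [0.472, 0.598, -0.648, 0.902], [0.009, -0.738, -0.675, 0.9], [0.0, 0.0, 0.0, 1.0]]
feeder [(0.78, [203, 124, 343, 233], [258.5, 183.1])]
tray_empty [(0.65, [262, 224, 301, 268], [282.9, 246.1]), (0.64, [351, 196, 397, 232], [372.5, 214.3]), (0.62, [289, 167, 326, 203], [304.3, 184.4]), (0.62, [350, 157, 392, 188], [371.8, 174.2])]
tray_full [(0.64, [256, 147, 292, 172], [279.4, 160.2])]
gate_right_pad [(0.81, [235, 122, 287, 189], [262.2, 155.9])]
gate_left_pad [(0.7, [241, 126, 287, 190], [262.5, 156.2]), (0.35, [287, 167, 324, 203], [304.2, 184.6])]
ball0_center []
gate [(0.65, [239, 124, 286, 188], [262.0, 155.9]), (0.4, [199, 123, 341, 236], [257.7, 183.3])]
bur_stand [(0.72, [199, 125, 343, 234], [257.9, 183.5])]
pot [(0.92, [312, 204, 333, 227], [322.5, 216.1])]
top 44.15519835602951 317.32321660588485 198.43334953170694 [0.02230429 0.         0.         0.         0.        ] [[0.023, -0.996, 0.085, 0.463], [-1.0, -0.024, -0
[... 213 characters left out ...]
0, 214.7]), (0.84, [285, 238, 322, 271], [302.2, 253.1]), (0.8, [287, 143, 328, 179], [307.3, 161.5]), (0.73, [330, 268, 377, 303], [352.6, 285.4])]
tray_full [(0.75, [402, 186, 431, 217], [416.3, 203.2]), (0.68, [366, 157, 372, 162], [368.6, 159.6])]
gate_right_pad [(0.6, [351, 166, 444, 185], [397.8, 176.4])]
gate_left_pad [(0.94, [352, 167, 444, 182], [397.6, 176.7])]
ball0_center []
gate [(0.78, [350, 165, 444, 186], [397.1, 176.7])]
bur_stand [(0.69, [453, 186, 470, 207], [462.4, 196.0])]
pot [(0.58, [312, 199, 329, 220], [320.5, 209.4]), (0.56, [354, 165, 445, 183], [398.8, 176.6])]
1.0 [0.23745561 0.57811393 0.24455133] [ 1.93663083e-01  9.81068097e-01  1.69873953e-06 -4.74488712e-06]
```

```bash
python3 - <<'E'
import cv2
t=cv2.imread("pics/top0.png")[110:310,270:490]; s=cv2.imread("pics/scene0.png")[110:290,190:410]
cv2.imwrite("pics/t1.png",cv2.resize(t,(660,600),interpolation=2)); cv2.imwrite("pics/s1.png",cv2.resize(s,(733,600),interpolation=2))
E
```

```text
(no output)
```

View pics/t1.png

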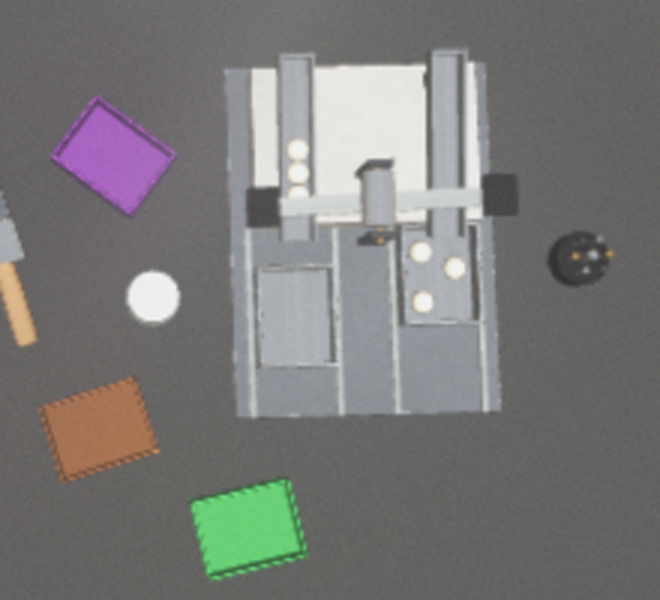

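View pics/s1.png

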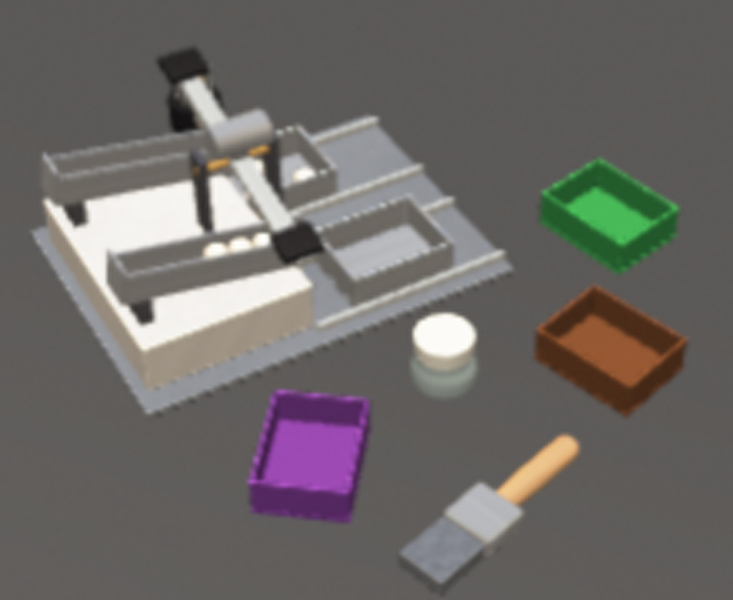

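The top view shows four tray-like things: the grey tray between the ribs at top pixel (368,215), brown (302,253), green (353,285) and purple (307,161). I choose the grey one, which is in the left lane and empty. The three balls are behind the gate at about (369,165), and the right pad is at (437,175).

```bash
cat > h.py <<'E'
from rig import *
import cv2,numpy as np
from scipy.optimize import least_squares
def proj(P,n="top"):
    c=get_calibration(n); f=200/np.tan(np.radians(c["vertical_fov"]/2)); T=np.linalg.inv(np.array(c["T"]))
    K=np.array([[f,0,c["cx"]],[0,f,c["cy"]],[0,0,1]])
    return cv2.projectPoints(np.array(P,float).reshape(-1,1,3),cv2.Rodrigues(T[:3,:3])[0],T[:3,3],K,np.array(c["D"],float))[0].reshape(-1,2)
def F(p,P):
    P=np.array(P,float).reshape(-1,3); c,s=np.cos(p[2]),np.sin(p[2])
    return np.c_[p[0]+c*P[:,0]-s*P[:,1],p[1]+s*P[:,0]+c*P[:,1],P[:,2]]
E
python3 - <<'E'
from h import *
off=np.array([270,110]); o2=np.array([190,110])
P=np.array([(-200,120,6),(-200,-120,6),(120,120,6),(120,-120,6),(-20,-98,141)])/1e3
u=np.array([(238,416),(500,410),(225,68),(484,63),(500,194)])/3+off-.33
Ps=np.array([(-200,120,6),(120,120,6),(120,-120,6)])/1e3
us=np.array([(512,268),(152,412),(33,235)])/3.333+o2-.33
r=least_squares(lambda p:np.r_[(proj(F(p,P))-u).ravel(),(proj(F(p,Ps),"scene")-us).ravel()],[.5,0,0])
print(r.x,np.round(r.fun,1))
p=r.x
# tray: rim corners
R=np.array([(262,366),(335,366),(330,265),(258,269)])/3+off-.33
q=least_squares(lambda t:(proj(F(p,[(t[0]+a,t[1]+b,.038) for a,b in((-.045,.035),(-.045,-.035),(.045,-.035),(.045,.035))]))-R).ravel(),[-.12,.065])
print("tray in feeder",q.x,np.round(q.fun,1))
for n,P in dict(trayfront=(q.x[0]-.045,.065,.03),home=(-.12,.065,.03),pad=(-.02,-.097,.141)).items(): print(n,F(p,P))
o=get_obs(); print(o["time"])
from scipy.spatial.transform import Rotation as Q
print(Q.from_quat(o["tool_rot"]).as_matrix().round(3))
E
```

```text
[ 0.64748132 -0.06360095  0.05288743] [-1.1  0.8  0.2  0.3 -0.8  0.2 -0.2 -0.5  1.4 -0.2  0.9 -0.3 -0.8  0.7
 -0.8 -0.9]
tray in feeder [-0.11106543  0.06474286] [-1.1  0.8  0.9  0.   1.2 -0.1 -1.  -0.7]
trayfront [[ 0.48819802 -0.00694189  0.03      ]]
home [[ 0.52421303 -0.00503537  0.03      ]]
pad [[ 0.63263697 -0.16152258  0.141     ]]
1.0
[[-0.925  0.38  -0.   ]
 [ 0.38   0.925  0.   ]
 [ 0.     0.    -1.   ]]
```

```bash
m="python3 -m inch"
$m '[0,0,0,0,0,-0.07, 0,0,0,0,0,-0.14, 0,0,0,0,0,-0.21, 0,0,0,0,0,-0.282, 0,0,0,0,0,-0.282]' 20
$m '[-0.33,-0.33,0,0,0,0, -0.66,-0.66,0,0,0,0, -1,-1,0,0,0,0, -1,-1,0,0,0,0]'
$m '[-0.33,-0.33,0,0,0,0, -0.66,-0.66,0,0,0,0, -1,-1,0,0,0,0, -1,-1,0,0,0,0]'
$m '[-0.1,-0.4,0,0,0,0, -0.2,-0.8,0,0,0,0, -0.26,-1,0,0,0,0]'
```

```text
time: 1.42
position: [0.2375, 0.5781, 0.2445]
tool_rot: [-0.028, 1.0, -0.0, -0.0]
ft_force: [0.2, 0.4, 0.2]
grip_width: 0.0615
grip_force: 0.0
time: 1.75
position: [0.3264, 0.4988, 0.2446]
tool_rot: [-0.023, 1.0, -0.001, 0.001]
ft_force: [-0.5, 0.8, -0.4]
grip_width: 0.0347
grip_force: 0.0
time: 2.08
position: [0.411, 0.4233, 0.2448]
tool_rot: [-0.022, 1.0, -0.001, 0.002]
ft_force: [-0.4, 0.7, 1.0]
grip_width: 0.021
grip_force: 0.0
time: 2.33
position: [0.4309, 0.3458, 0.2444]
tool_rot: [-0.025, 1.0, -0.001, -0.0]
ft_force: [-0.6, 0.9, -0.7]
grip_width: 0.02
grip_force: 0.0
```

```bash
m="python3 -m inch"
$m '[0,-0.5,0,0,0,0, 0,-1,0,0,0,0]'
$m '[0,-0.5,0,0,0,0, 0,-1,0,0,0,0]'
$m '[0,-0.5,0,0,0,0, 0,-1,0,0,0,0]'
$m '[0,-0.5,0,0,0,0, 0,-1,0,0,0,0]'
$m '[0,-0.3,0,0,0,0, 0,-0.47,0,0,0,0, 0,-0.47,0,0,0,0, 0,-0.47,0,0,0,0]'
python3 - <<'E'
from h import *
o=get_obs();p=o["position"];d=p[:2]-[.6475,-.0636];c,s=np.cos(.0529),np.sin(.0529)
print(c*d[0]+s*d[1],-s*d[0]+c*d[1],p[2],o["tool_rot"])
E
```

```text
time: 2.5
position: [0.4352, 0.268, 0.2447]
tool_rot: [-0.026, 1.0, 0.0, 0.001]
ft_force: [1.0, -0.5, -0.3]
grip_width: 0.0197
grip_force: 0.0
time: 2.67
position: [0.4389, 0.1873, 0.2447]
tool_rot: [-0.026, 1.0, 0.0, 0.0]
ft_force: [-0.2, -0.5, -0.3]
grip_width: 0.0199
grip_force: 0.0
time: 2.83
position: [0.4433, 0.1073, 0.2448]
tool_rot: [-0.025, 1.0, 0.0, 0.0]
ft_force: [0.7, -0.1, 0.0]
grip_width: 0.0201
grip_force: 0.0
time: 3.0
position: [0.4477, 0.0273, 0.2449]
tool_rot: [-0.025, 1.0, 0.0, 0.0]
ft_force: [0.6, 0.4, 0.1]
grip_width: 0.02
grip_force: 0.0
time: 3.33
position: [0.4499, -0.0091, 0.2446]
tool_rot: [-0.025, 1.0, 0.0, 0.0]
ft_force: [-0.0, 0.3, 0.1]
grip_width: 0.0203
grip_force: 0.0
-0.19447605454078512 0.06489143799391685 0.24464614108207694 [-2.47349817e-02  9.99693993e-01  3.06373067e-04  8.97337090e-05]
```

```bash
m="python3 -m inch"
$m '[0,0,0.4,0,0,0, 0,0,0.8,0,0,0, 0,0,1,0,0,0]'
$m '[0,0,0.4,0,0,0, 0,0,0.8,0,0,0, 0,0,1,0,0,0]'
$m '[0,0,0.2,0,0,0, 0,0,0.4,0,0,0, 0,0,0.53,0,0,0, 0,0,0.53,0,0,0]'
python3 - <<'E'
from h import *
im=camera("scene")[120:260,220:400,::-1]; cv2.imwrite("pics/s2.png",cv2.resize(im,(720,560),interpolation=2))
E
```

```text
time: 3.58
position: [0.4482, -0.007, 0.1625]
tool_rot: [-0.027, 1.0, 0.001, -0.002]
ft_force: [0.3, 0.4, 0.6]
grip_width: 0.02
grip_force: 0.0
time: 3.83
position: [0.4484, -0.0069, 0.0821]
tool_rot: [-0.027, 1.0, 0.001, -0.002]
ft_force: [0.6, -0.9, -0.3]
grip_width: 0.02
grip_force: 0.0
time: 4.17
position: [0.4487, -0.0072, 0.0405]
tool_rot: [-0.027, 1.0, 0.001, -0.002]
ft_force: [0.2, -0.5, -0.9]
grip_width: 0.0201
grip_force: 0.0
```

View pics/s2.png

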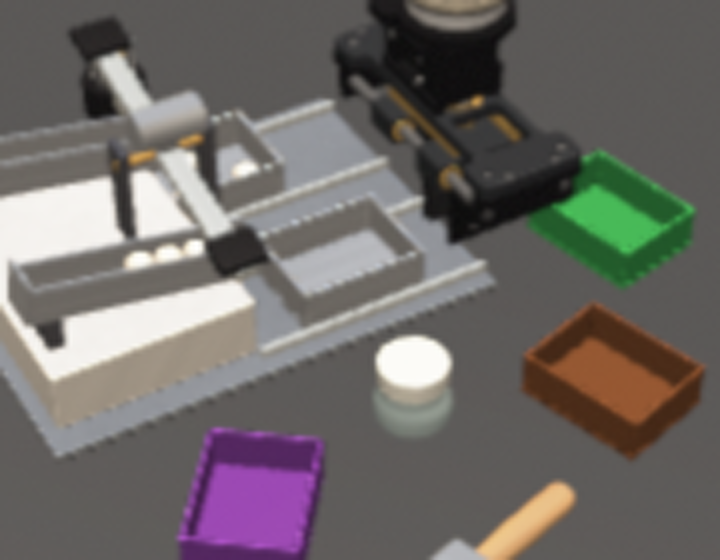

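The crop shows the gripper lowered in front of the grey tray (crop 345,260), clear of it and of the green tray. The gate is still shut. Next is a slow push.

```bash
m="python3 -m inch"
$m '[-0.05,0,0,0,0,0, -0.1,0,0,0,0,0, -0.15,0,0,0,0,0, -0.2,0,0,0,0,0, -0.25,0,0,0,0,0, -0.3,0,0,0,0,0, -0.35,0,0,0,0,0, -0.4,0,0,0,0,0, -0.45,0,0,0,0,0, -0.5,0,0,0,0,0]'
$m '[-0.03,0,0,0,0,0, -0.06,0,0,0,0,0, -0.09,0,0,0,0,0, -0.12,0,0,0,0,0, -0.15,0,0,0,0,0, -0.18,0,0,0,0,0, -0.2,0,0,0,0,0, -0.2,0,0,0,0,0]'
```

```text
time: 5.05
position: [0.489, -0.0067, 0.042]
tool_rot: [-0.027, 1.0, 0.0, -0.001]
ft_force: [-2.9, -0.3, 1.8]
grip_width: 0.0201
grip_force: 1.1
time: 5.72
position: [0.5066, -0.0062, 0.0422]
tool_rot: [-0.027, 1.0, -0.0, 0.001]
ft_force: [-0.7, -0.2, 0.3]
grip_width: 0.0198
grip_force: 0.0
```

```bash
m="python3 -m inch"
$m '[-0.02,0,0,0,0,0, -0.04,0,0,0,0,0, -0.06,0,0,0,0,0]'
$m '[-0.02,0,0,0,0,0, -0.04,0,0,0,0,0]'
$m '[-0.02,0,0,0,0,0, -0.02,0,0,0,0,0]'
```

```text
time: 5.97
position: [0.5101, -0.0057, 0.0422]
tool_rot: [-0.027, 1.0, 0.0, -0.0]
ft_force: [-2.7, -1.1, 2.0]
grip_width: 0.0198
grip_force: 1.0
time: 6.13
position: [0.5133, -0.0055, 0.0422]
tool_rot: [-0.027, 1.0, 0.0, -0.001]
ft_force: [-5.9, -1.0, 3.6]
grip_width: 0.0199
grip_force: 3.3
time: 6.3
position: [0.5134, -0.0053, 0.042]
tool_rot: [-0.027, 1.0, 0.0, -0.002]
ft_force: [-5.0, -0.8, 3.4]
grip_width: 0.0198
grip_force: 2.6
```

```bash
m="python3 -m inch"
$m '[-0.03,0,0,0,0,0, -0.03,0,0,0,0,0, -0.03,0,0,0,0,0]'
python3 - <<'E'
from h import *
im=camera("scene")[120:260,220:400,::-1]; cv2.imwrite("pics/s3.png",cv2.resize(im,(720,560),interpolation=2))
E
```

```text
time: 6.55
position: [0.5136, -0.005, 0.0419]
tool_rot: [-0.027, 1.0, 0.001, -0.004]
ft_force: [-7.9, -1.9, 5.6]
grip_width: 0.0199
grip_force: 4.2
```

View pics/s3.png

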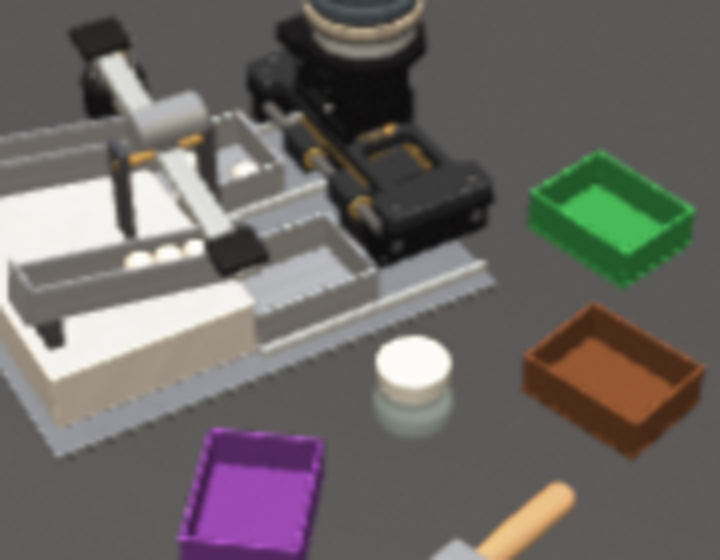

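The tray is against the housing (crop 255,340) with the wall at its stop, since the force rose to 8 N with no further travel. The gate is still shut. I'll back off and go up.

```bash
m="python3 -m inch"
$m '[0.1,0,0,0,0,0, 0.3,0,0,0,0,0, 0.5,0,0,0,0,0, 0.5,0,0,0,0,0]' 0
$m '[0,0,-0.4,0,0,0, 0,0,-0.8,0,0,0, 0,0,-1,0,0,0]'
$m '[0,0,-0.4,0,0,0, 0,0,-0.8,0,0,0, 0,0,-1,0,0,0]'
$m '[0,-0.3,-0.3,0,0,0, 0,-0.7,-0.4,0,0,0, 0,-1,-0.4,0,0,0]'
$m '[-0.4,-0.4,0,0,0,0, -0.8,-0.8,0,0,0,0, -1,-1,0,0,0,0, -1,-1,0,0,0,0, -1,-1,0,0,0,0]'
python3 - <<'E'
from h import *
o=get_obs();p=o["position"];d=p[:2]-[.6475,-.0636];c,s=np.cos(.0529),np.sin(.0529)
print(c*d[0]+s*d[1],-s*d[0]+c*d[1],p[2],o["tool_rot"],o["time"])
P=np.array([(-20,-84,141),(-20,-112,141),(-37,-98,141),(-3,-98,141)])/1e3
im=camera("top")[100:250,330:480,::-1]; cv2.imwrite("pics/t4.png",cv2.resize(im,(600,600),interpolation=2))
E
```

```text
time: 6.93
position: [0.4748, -0.0071, 0.042]
tool_rot: [-0.026, 1.0, 0.001, -0.002]
ft_force: [0.1, -0.1, -0.6]
grip_width: 0.0031
grip_force: 0.0
time: 7.18
position: [0.4808, -0.0081, 0.1246]
tool_rot: [-0.027, 1.0, -0.001, 0.003]
ft_force: [0.1, -0.8, 0.8]
grip_width: 0.0001
grip_force: 0.0
time: 7.43
position: [0.4812, -0.0081, 0.206]
tool_rot: [-0.027, 1.0, -0.001, 0.005]
ft_force: [0.4, 0.9, 0.1]
grip_width: 0.0005
grip_force: 0.0
time: 7.68
position: [0.4858, -0.0899, 0.2377]
tool_rot: [-0.027, 1.0, -0.002, 0.005]
ft_force: [1.0, -0.7, 0.3]
grip_width: 0.0004
grip_force: 0.0
time: 8.1
position: [0.5683, -0.1648, 0.2342]
tool_rot: [-0.026, 1.0, -0.001, 0.001]
ft_force: [0.6, 1.3, 0.5]
grip_width: 0.0005
grip_force: 0.0
-0.08445692396518947 -0.09686814072569597 0.23422784791222223 [-2.58183022e-02  9.99665467e-01 -5.76335293e-04  1.42726479e-03] 8.1
```

View pics/t4.png

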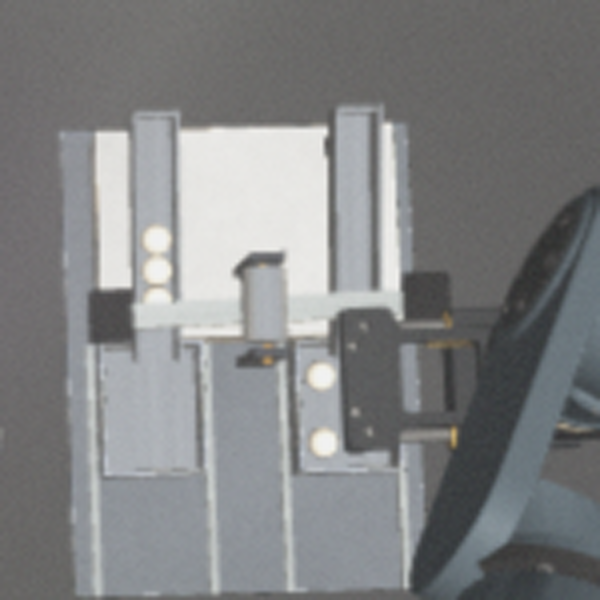

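The picture shows both trays' front walls in line at crop row ~472, so the left tray is home. The balls are still held. The gripper is in front of the right pad (crop 427,295). Moving over the pad and pressing.

```bash
m="python3 -m inch"
$m '[-0.3,0,0,0,0,0, -0.6,0,0,0,0,0, -0.8,0,0,0,0,0, -0.8,0,0,0,0,0]'
$m '[0,0,0.2,0,0,0, 0,0,0.4,0,0,0, 0,0,0.6,0,0,0, 0,0,0.8,0,0,0, 0,0,0.8,0,0,0]'
$m '[0,0,0.06,0,0,0, 0,0,0.12,0,0,0, 0,0,0.18,0,0,0, 0,0,0.24,0,0,0]'
```

```text
time: 8.48
position: [0.6325, -0.1585, 0.2344]
tool_rot: [-0.028, 1.0, -0.0, 0.002]
ft_force: [-0.8, 0.5, 0.3]
grip_width: 0.0002
grip_force: 0.0
time: 8.9
position: [0.6264, -0.1576, 0.1669]
tool_rot: [-0.027, 1.0, 0.002, -0.004]
ft_force: [-1.5, 0.6, 0.4]
grip_width: 0.0006
grip_force: 0.0
time: 9.23
position: [0.6304, -0.1598, 0.1516]
tool_rot: [-0.027, 1.0, -0.0, 0.001]
ft_force: [-0.1, -0.3, -0.6]
grip_width: 0.0002
grip_force: 0.1
```

```bash
m="python3 -m inch"
$m '[0,0,0.06,0,0,0, 0,0,0.12,0,0,0, 0,0,0.18,0,0,0, 0,0,0.24,0,0,0, 0,0,0.3,0,0,0, 0,0,0.3,0,0,0]'
$m '[0,0,0,0,0,0, 0,0,0,0,0,0, 0,0,0,0,0,0]'
python3 - <<'E'
from h import *
im=camera("scene")[120:260,220:400,::-1]; cv2.imwrite("pics/s5.png",cv2.resize(im,(720,560),interpolation=2))
E
```

```text
time: 9.73
position: [0.6293, -0.1594, 0.1256]
tool_rot: [-0.027, 1.0, 0.001, -0.001]
ft_force: [0.2, 0.1, -0.3]
grip_width: 0.0003
grip_force: 0.0
time: 9.98
position: [0.6303, -0.1598, 0.1273]
tool_rot: [-0.027, 1.0, -0.0, 0.0]
ft_force: [-0.2, -0.1, -0.4]
grip_width: 0.0004
grip_force: 0.0
```

View pics/s5.png

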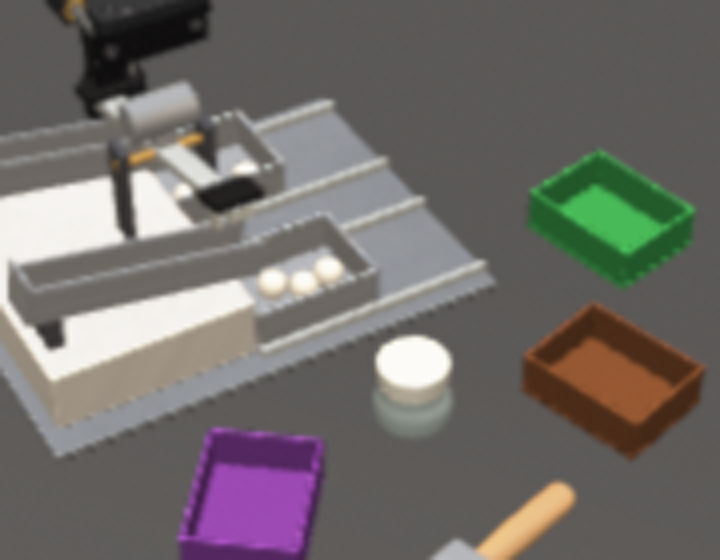

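The gate has rocked over, with the left pad now up at crop (230,192), and all three balls lie in the tray (crop 270–330, 275). I'll lift clear and hand in.

```bash
m="python3 -m inch"
$m '[0,0,-0.2,0,0,0, 0,0,-0.5,0,0,0, 0,0,-0.8,0,0,0, 0,0,-1,0,0,0, 0,0,-1,0,0,0]'
$m '[0,0,0,0,0,0, 0,0,0,0,0,0, 0,0,0,0,0,0, 0,0,0,0,0,0, 0,0,0,0,0,0, 0,0,0,0,0,0]'
python3 - <<'E'
from h import *
im=camera("scene")[120:260,220:400,::-1]; cv2.imwrite("pics/s6.png",cv2.resize(im,(720,560),interpolation=2))
E
```

```text
time: 10.45
position: [0.6325, -0.1607, 0.2116]
tool_rot: [-0.027, 1.0, -0.002, 0.004]
ft_force: [0.7, -0.2, 0.9]
grip_width: 0.0004
grip_force: 0.0
time: 10.95
position: [0.6297, -0.1595, 0.206]
tool_rot: [-0.027, 1.0, 0.0, -0.001]
ft_force: [0.1, 0.3, -0.1]
grip_width: 0.0006
grip_force: 0.0
```

View pics/s6.png

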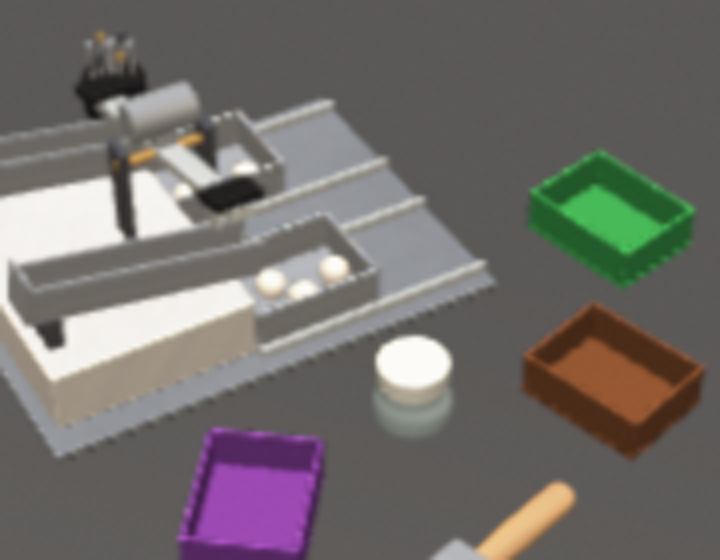

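The gate stays over, the three balls are in the tray at home (crop 270–335, 275), and the arm is clear.

```bash
python3 -c "from rig import hand_in; print(hand_in())"
```

```text
the job is handed in; nothing more can be done
None
```

I handed the job in at about 11 s: the last picture shows the tray home with all three balls in it, the gate rocked over and the arm clear; `hand_in` returned no verdict.

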